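# Push up the counterweighted barrier arm of the bench bin

### The job

The counterweighted barrier arm lies lowered across the front of the open parts bin. With the fingertips, push the arm up from below, without squeezing it hard, until it tips past its balance point and stays raised by itself against its stop; then move clear. Leave the earbud case, the wooden offcut and the tape roll as they lie.

Things in the scene. Friction and masses are not known exactly. Their poses are not given: they have to be found in the camera images.
- barrier_stand: Fixed steel stand of the barrier, base plate 62 x 254 x 8 mm. Origin on the bench right under the hinge; x axis level, away from the robot towards the bin (turned -0.12 to 0.22 rad), z up; the plate runs from y = +57 to -197 mm. Two grey cheeks, 40 mm wide in y, 55 mm apart over their outsides, reach 20 mm above the hinge. Post with rubber cap, 63 mm high, at y = +42 mm: stop for the counterweight.
- rest_fork (a point): Centre of the black fork on a thin post (16 mm) that carries the lowered arm 182 mm from the hinge, at hinge height. The fork is 14 mm wide along the arm and 44 mm across, its prongs reach 6 mm above hinge height. Between this and the cheeks the space under the arm is free down to the plate. Fixed to the stand.
- barrier_hinge (a point): Centre of the hinge, 120 mm above the bench. The hinge axis is the stand's x axis. Fixed neighbours: two blue-footed hand presses, up to 0.63 m tall, at world x 0.36 to 0.6, y over 0.16 (go round or in front of them); a portal fixture, 0.3 m tall, at x over 0.42, y under -0.14; the bin's front wall, 48 mm high, at x = 0.55.
- barrier_arm (a joint): Angle of the arm (aluminium tube, 22 mm diameter, 200 mm long from the hinge, black end cap; 42 mm dark counterweight on a bent tail behind the hinge): 0 = lowered, level in the fork, pointing along the stand's -y; grows as it rises; 1.5 = nearly upright on its stop. Below about 0.8 rad it falls back, beyond that it goes over to 1.5 by itself and stays. Damped.
- push_point (a point): Point on the centre line of the arm's tube, 130 mm from the hinge, in the stretch that is free to be pushed from below (65 to 160 mm from the hinge); the tube's underside is 11 mm beneath it. Moves with the arm. Pushing up here takes about 1 to 2 N.
- earbud_case: Black earbud case, 44 x 62 x 24 mm, loose on the bench on the robot's side of the stand. Origin at the centre of its underside.
- wood_offcut_b: Short wooden offcut, 45 x 85 x 22 mm, loose on the bench on the robot's side of the stand. Origin at the centre of its underside.
- tape_roll: Roll of masking tape, 73 mm diameter, 19 mm high, lying flat to the right of the bin. Origin at the centre of its underside.

How it is judged (in metres and radians):
On the way, in this order (a step that is already met when the one before it is completed fails the run):
1. the fingers push the barrier arm up (contact force between the fingers and barrier_arm above 0.2 N and value of joint barrier_arm between 0.3 and 1.2 rad), for 0.05 s.
2. the arm has gone over and stands raised (value of joint barrier_arm above 1.35 rad), for 0.3 s.
At the end, for the whole second after the job is handed in: The barrier arm stands raised by itself at more than 1.35 rad and is at rest (under 0.05 rad/s); earbud case, wooden offcut and tape roll lie within 20 mm of where they were (value of joint barrier_arm above 1.35 rad and velocity of joint barrier_arm between -0.05 and 0.05 rad/s and distance of each of earbud_case, wood_offcut_b, tape_roll from where it was at the start of the episode below 0.02 m); the robot touches nothing.
It fails at once if the arm is squeezed or forced: more than 25 N from the fingers (contact force between the fingers and barrier_arm above 25 N).
It fails at once if the earbud case is lifted or pushed away (distance of earbud_case from where it was at the start of the episode above 0.02 m or height (world z) of earbud_case above 0.015 m).
It fails at once if the wooden offcut is lifted or pushed away (distance of wood_offcut_b from where it was at the start of the episode above 0.02 m or height (world z) of wood_offcut_b above 0.015 m).
It fails at once if the tape roll is lifted or pushed away (distance of tape_roll from where it was at the start of the episode above 0.02 m or height (world z) of tape_roll above 0.015 m).
It also fails if it takes over 38 s, if anything falls off the work surface, if the arm or the gripper's body presses on something with over 40 N, if the wrist force passes 120 N, or if a joint passes its speed limit or range.

### The arm

A 6-joint arm with a two-finger parallel gripper is mounted at the origin on a cart in front of the work surface, level with it; the furniture and walls round the work are solid. World frame = base frame: x ahead of the robot, y to its left, z up, the work surface at z = 0. Lengths are in m, angles in degrees, forces in N, time in s.
With the tool pointing down it reaches from about 0.3 to 0.75 m from the base axis. Payload 8.5 kg.
Tool frame: the origin (TCP) lies at the very end of the fingers, on their centre line; the grasp point (between the pads) lies 19 mm behind it; z points along the fingers, y is the line along which they close (so a half turn about z gives the same grasp; the last joint's range is limited). The gripper opens to 85 mm and grips with 20 to 120 N. Pads are 22 mm wide; open, the fingers measure 114 mm over their backs; the gripper's body (76 mm by 85 mm) begins 54 mm behind the grasp point. The pads swing forward as they close: fully open they stand 13 mm farther back than shut.
Start: joints at [-88.94, 21.807, 74.336, -0, 83.858, -12.336], TCP at [0.127, -0.535, 0.231] pointing down, gripper open.
Joint ranges: [-178.18, 178.18], [-50.72, 133.34], [12.68, 142.11], [-81.47, 261.47], [9.98, 163.14], [-165.26, 165.26]. Speed limits (degrees/s): [136.94, 136.94, 180, 180, 180, 180].

### API

Orientations are given as a 3x3 rotation matrix whose columns are the frame's x, y, z axes.
In Python, from rig import env, optics, spotter gives the robot as it stands.
- The arm moves only by the shell command python3 -m crank 'ROWS' [FORCE]. ROWS is JSON, one flat list of numbers, 5 for each row, row after row: the finger opening in cm, from 0 to 8.54, then the shift along the tool's x, y, z in cm, then the turn about the tool's z in rad. A call has exactly 8 rows; each row shifts and turns the commanded pose from where the row before left it, along the tool's axes as they then stand; what a row does not reach is not made up. A row lasts 1/12 s, in which the tool goes at most 41.7 mm and 7.16 degrees, less where a joint would pass 70% of its speed; a pose out of reach is approached as far as the arm can. A call is refused whole if a number of a shift passes 4.17 or a number of a turn 0.125, either way. A call with a gripper value outside its range is refused whole. The fingers move at their own pace and stop on an object; FORCE is the grip in N (left out, the last holds). Time passes only in rows, so rows that do not move let the fingers close, or fill a call up. It gives the time, the measured TCP pose, the force, the opening and the grip force at its end, in the units of the state.
- env.observe(): the state, without advancing time (a new reading comes with each control period).
- optics.get_image(name): name is "scene" or "top" or "wrist"; returns a dict with "color" (480x640x3 uint8, red, green, blue), "intrinsics" (3x3 intrinsics, pixels), "pose" (4x4, takes a point from camera to world coordinates). Camera axes: x right, y up, looking along -z (the intrinsics and any distortion apply to the point x, -y, -z); pixel columns grow to the right and rows downward; lengths in m; the calibration is good to about 2 mm. A picture is of the moment at which its call begins. There is no depth.
- env.close_job(): hands the job in; it is judged then, once.
Trained networks look in a picture, given as the dict that the camera call returned (one of the last four; its "shot" number tells which), for a name from the list of things; names that differ only in an ending like _2 or _b are one class to them, and where a whole thing is asked for, a point or a joint stands for the part that bears it (a point fixed in the world has none). Each returns a list of dicts, best first, with "score" (0 to 1); they miss things now and then, are a little off and sometimes report something else, mostly with a low value. They report only what shows in the picture. A call takes as long as a camera call.
- spotter.look_for(picture, query): "at" ([column, row] as shares, 0 to 1, of the picture: columns of its width, rows of its height, amid what is visible of it).
The state is a dict: "time_s": time; "q": joint angles; "qvel": joint speeds; "joint_efforts": joint torques, N m; "position": TCP position; "tool_rot": TCP orientation; "ft_force": force on the tool from outside, world axes, zero at the start; "wrist_torque": the same for the moment, N m; "grip_width": finger opening in m; "gripper_force": force on a finger pad.
Only numpy, scipy, OpenCV 4.12 (cv2) and the standard library are available. Lean on these libraries where they do the work, as an engineer would, in place of code of your own. Each camera call takes 0.05 s, during which the arm holds its last target. There are 200 camera calls.

## Working session

There is one attempt and no reset: what is moved stays moved. The work goes in short steps, Python scripts to look and compute and a shell command to move; the robot and the scene stay as the last step left them, time stands still between calls to the robot, and variables do not carry over. Pictures are saved under pics/ and viewed, at most 10 in all, crops included, and the job is handed in when it is done.

```bash
mkdir -p pics
cat > h.py <<'E'
import numpy as np,cv2
from rig import env,optics,spotter
def ray(p,uv):
    K=np.array(p["intrinsics"]);T=np.array(p["pose"])
    d=np.linalg.inv(K)@[uv[0],uv[1],1];d=T[:3,:3]@[d[0],-d[1],-d[2]]
    return T[:3,3],d/np.linalg.norm(d)
def tri(rs):
    A=0;b=0
    for o,d in rs:
        M=np.eye(3)-np.outer(d,d);A=A+M;b=b+M@o
    return np.linalg.solve(A,b)
def proj(p,X):
    K=np.array(p["intrinsics"]);T=np.array(p["pose"]);c=T[:3,:3].T@(np.array(X)-T[:3,3])
    v=K@[c[0],-c[1],-c[2]];return v[:2]/v[2]
def onz(r,z): o,d=r;return o+d*(z-o[2])/d[2]
E
python3 - <<'E'
from h import *
P={n:optics.get_image(n) for n in("scene","top")}
s=env.observe();print(s["time_s"],s["position"],np.round(s["tool_rot"],3).tolist(),s["grip_width"])
for n,p in P.items():
    print(n,[k for k in p],np.round(np.array(p["pose"])[:3,3],3)); cv2.imwrite(f"pics/{n}0.png",p["color"][:,:,::-1])
for q in["rest_fork","barrier_hinge","push_point","barrier_stand","barrier_arm","earbud_case","wood_offcut_b","tape_roll"]:
    rs=[]
    for n,p in P.items():
        L=spotter.look_for(p,q)[:2]
        for l in L: 
            uv=np.array(l["at"])*[640,480];print(q,n,round(l["score"],2),uv.round(1))
        if L: rs.append(ray(p,np.array(L[0]["at"])*[640,480]))
    if len(rs)==2:print("   ",tri(rs).round(4))
E
```

```text
0.1 [ 0.12739062 -0.53478215  0.230804  ] [[0.973, 0.232, -0.0], [0.232, -0.973, 0.001], [0.0, -0.001, -1.0]] 0.08529609273373125
scene ['color', 'intrinsics', 'pose', 'shot'] [0.083 0.476 0.653]
top ['color', 'intrinsics', 'pose', 'shot'] [ 0.356 -0.003  0.927]
rest_fork scene 0.83 [313.5 288.5]
rest_fork top 0.86 [324.4 267.2]
rest_fork top 0.4 [387.8 206.5]
    [0.5003 0.0276 0.0467]
barrier_hinge scene 0.64 [316.6 283.9]
barrier_hinge top 0.85 [322.6 269.6]
barrier_hinge top 0.68 [392.7 205.8]
    [0.4934 0.0294 0.0622]
push_point scene 0.74 [304.8 258.7]
push_point top 0.91 [310.7 261.3]
    [0.4982 0.0457 0.1188]
barrier_stand scene 0.86 [313.4 286.7]
barrier_stand top 0.64 [324.6 270.8]
    [0.4958 0.0287 0.0535]
barrier_arm scene 0.74 [305.7 260.4]
barrier_arm top 0.66 [308.8 263. ]
    [0.4951 0.048  0.1193]
earbud_case scene 0.92 [391.  308.7]
earbud_case top 0.72 [367.7 325.6]
    [ 0.4091 -0.0418  0.0153]
wood_offcut_b scene 0.8 [350.2 356.7]
wood_offcut_b top 0.63 [294.7 336.6]
    [0.3918 0.0738 0.0227]
tape_roll scene 0.56 [311.6 227.4]
tape_roll top 0.67 [394.2 183.4]
    [ 0.6336 -0.0935  0.0233]
```

View pics/scene0.png

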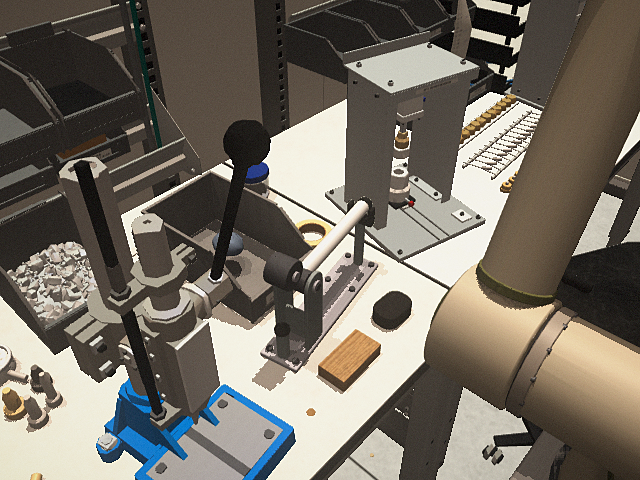

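View pics/top0.png

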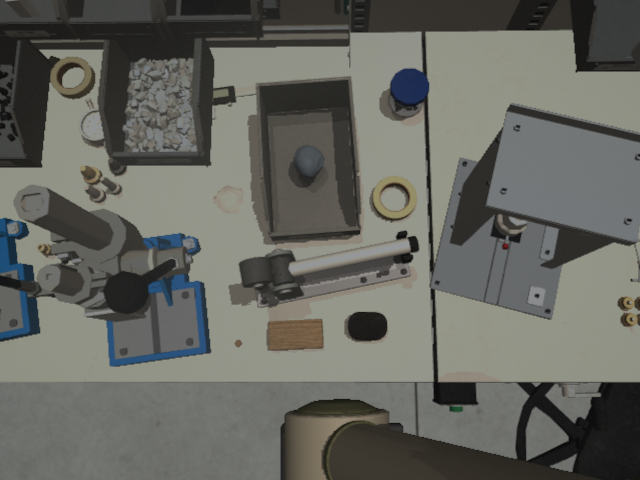

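Both views show the lowered white tube: in the top view it runs from the cheeks at about (285,267) to the end cap at (412,243), with the fork near (405,245). In the scene view it runs from (310,265) to the cap at (368,208). The offcut and case lie in front of the plate. Next I'll fit the tube line.

Run:
```python
from h import *
T=optics.get_image("top");S=optics.get_image("scene");W=optics.get_image("wrist")
# tube centre line by bright-pixel mask in top
def line(p,a,b,half=16,thr=None):
    g=cv2.cvtColor(p["color"],cv2.COLOR_RGB2GRAY).astype(float);a=np.array(a,float);b=np.array(b,float)
    d=(b-a)/np.linalg.norm(b-a);n=np.array([-d[1],d[0]]);out=[]
    for t in np.linspace(.1,.9,15):
        c=a+t*(b-a);k=np.arange(-half,half+.1,.5)
        pr=cv2.remap(g.astype(np.float32),(c[0]+k*n[0]).astype(np.float32)[None],(c[1]+k*n[1]).astype(np.float32)[None],1)[0]
        gr=np.gradient(cv2.GaussianBlur(pr[None],(5,1),1)[0]);i=np.argmax(gr);j=np.argmin(gr);out.append((t,k[i],k[j]))
    return np.array(out)
print(line(T,(292,264),(405,244))[::2].round(1).tolist())
for n,p,uvs in(("top",T,[(285,266),(292,264),(405,244),(412,243)]),):
    for uv in uvs: print(n,uv,onz(ray(p,uv),.12).round(4))
for uv in[(310,265),(358,213)]: print("scene",uv,onz(ray(S,uv),.12).round(4))
I=np.hstack([cv2.resize(T["color"][200:330,220:440],None,fx=2.7,fy=2.7,interpolation=2)])
cv2.imwrite("pics/t1.png",I[:,:,::-1]);cv2.imwrite("pics/w1.png",W["color"][:,:,::-1])
```

```text
[[0.1, -1.5, 10.5], [0.2, -1.5, 10.5], [0.3, -2.0, 10.0], [0.4, -2.5, 9.5], [0.6, -3.0, 9.0], [0.7, -3.5, 9.0], [0.8, -3.5, 8.5], [0.9, -4.0, 8.5]]
top (285, 266) [0.4876 0.08   0.12  ]
top (292, 264) [0.4904 0.0699 0.12  ]
top (405, 244) [ 0.5189 -0.0934  0.12  ]
top (412, 243) [ 0.5204 -0.1036  0.12  ]
scene (310, 265) [0.4874 0.0531 0.12  ]
scene (358, 213) [ 0.514  -0.0821  0.12  ]
```

View pics/t1.png

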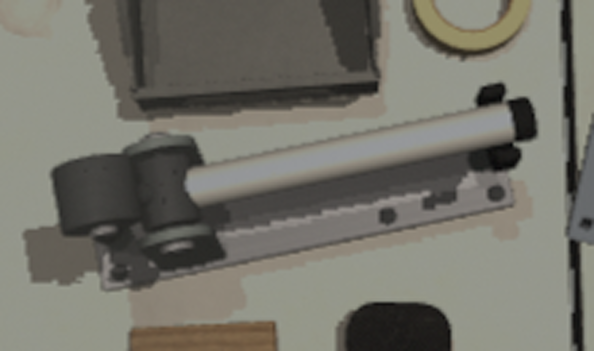

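View pics/w1.png

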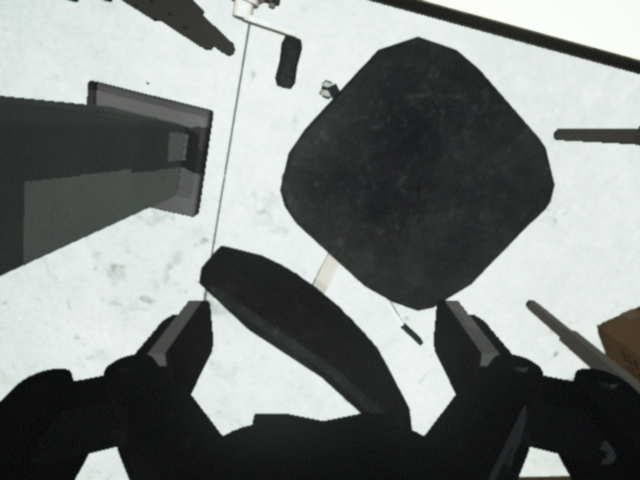

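The top view and the scene view agree on the tube line at z = 0.12, running from (0.487, 0.052) to (0.514, -0.081), so the stand is turned about 0.198 rad. The hinge is at about (0.481, 0.083). The wrist view shows parallel finger pads.

I'll go to the front of the stand, staying clear of the portal.

```bash
python3 -m crank '[4.5,2.4,-2.9,-0.3,0, 4.5,2.4,-2.9,-0.3,0, 4.5,2.4,-2.9,-0.3,0, 4.5,2.4,-2.9,-0.3,0, 4.5,2.4,-2.9,-0.3,0, 4.5,2.4,-2.9,-0.3,0, 4.5,2.4,-2.9,-0.3,0, 4.5,2.4,-2.9,-0.3,0]' 20
python3 -m crank '[4.5,2.4,-2.9,-0.3,0, 4.5,2.4,-2.9,-0.3,0, 4.5,2.4,-2.9,-0.3,0, 4.5,2.4,-2.9,-0.3,0, 4.5,2.4,-2.9,0,0, 4.5,2.4,-2.9,0,0, 4.5,0,0,0,-0.12, 4.5,0,0,0,-0.12]'
python3 -m crank '[4.5,0,0,0,-0.12, 4.5,0,0,0,-0.12, 4.5,0,0,0,-0.12, 4.5,0,0,0,-0.12, 4.5,0,0,0,-0.12, 4.5,0,0,0,-0.12, 4.5,0,0,0,-0.12, 4.5,0,0,0,-0.12]'
python3 - <<'E'
from h import *
s=env.observe();R=np.array(s["tool_rot"]);print(s["q"],s["position"],R.round(3).tolist(),s["grip_width"],s["ft_force"])
t=np.arctan2(.1965,.9805)-np.arctan2(R[1,1],R[0,1]);print("turn",-t)
E
```

```text
time_s: 1.72
position: [0.2607, -0.2631, 0.2556]
tool_rot: [[0.973, 0.231, 0.0], [0.231, -0.973, -0.0], [0.0, 0.0, -1.0]]
ft_force: [1.5, 0.5, 0.1]
grip_width: 0.045
gripper_force: 0.0
time_s: 2.38
position: [0.3607, -0.0601, 0.2674]
tool_rot: [[0.885, 0.465, 0.0], [0.465, -0.885, -0.0], [0.0, 0.0, -1.0]]
ft_force: [-0.6, -0.3, -0.4]
grip_width: 0.0452
gripper_force: 0.0
time_s: 3.05
position: [0.3602, -0.0622, 0.2674]
tool_rot: [[0.131, 0.991, 0.0], [0.991, -0.131, -0.0], [-0.0, 0.0, -1.0]]
ft_force: [-0.1, -0.6, 0.3]
grip_width: 0.0447
gripper_force: 0.0
[-2.85491174e+01  9.84675850e-01  9.55414856e+01 -1.62820436e-04
  8.34595777e+01 -2.10419292e+01] [ 0.36018381 -0.06219991  0.2674173 ] [[0.131, 0.991, 0.0], [0.991, -0.131, -0.0], [-0.0, 0.0, -1.0]] 0.044686394541276646 [-0.05805025 -0.6285808   0.30463107]
turn -0.32881261065229483
```

```bash
python3 -m crank '[4.5,0,0,0,-0.11, 4.5,0,0,0,-0.11, 4.5,0,0,0,-0.11, 4.5,-0.5,3,0,0, 4.5,-0.5,3,0,0, 4.5,-0.5,3,0,0, 4.5,-0.5,3,0,0, 4.5,-0.1,2.7,0,0]'
python3 -m crank '[4.5,0,0,2,0, 4.5,0,0,2,0, 4.5,0,0,2,0, 4.5,0,0,2,0, 4.5,0,0,0.5,0, 4.5,0,0,0,0, 4.5,0,0,0,0, 4.5,0,0,0,0]'
python3 - <<'E'
from h import *
W=optics.get_image("wrist");S=optics.get_image("scene")
cv2.imwrite("pics/w2.png",np.vstack([W["color"]])[:,:,::-1]);cv2.imwrite("pics/s2.png",cv2.resize(S["color"][150:350,230:450],None,fx=2.7,fy=2.7)[:,:,::-1])
p=env.observe()["position"]
print(p,proj(W,[.487,.0522,.12]),proj(W,[.5135,-.08,.12]),proj(W,p))
E
```

```text
time_s: 3.72
position: [0.5103, -0.0547, 0.2671]
tool_rot: [[-0.192, 0.981, 0.0], [0.981, 0.192, -0.0], [-0.0, 0.0, -1.0]]
ft_force: [-0.0, -0.6, 0.9]
grip_width: 0.0451
gripper_force: 0.0
time_s: 4.38
position: [0.5091, -0.0548, 0.1836]
tool_rot: [[-0.192, 0.981, 0.002], [0.981, 0.192, -0.001], [-0.001, 0.002, -1.0]]
ft_force: [0.7, 0.2, -0.1]
grip_width: 0.0448
gripper_force: 0.0
[ 0.50895068 -0.05478522  0.18344073] [320.42948014  48.42103868] [322.00183634 296.61537127] [322.76872269 306.09989431]
```

View pics/w2.png

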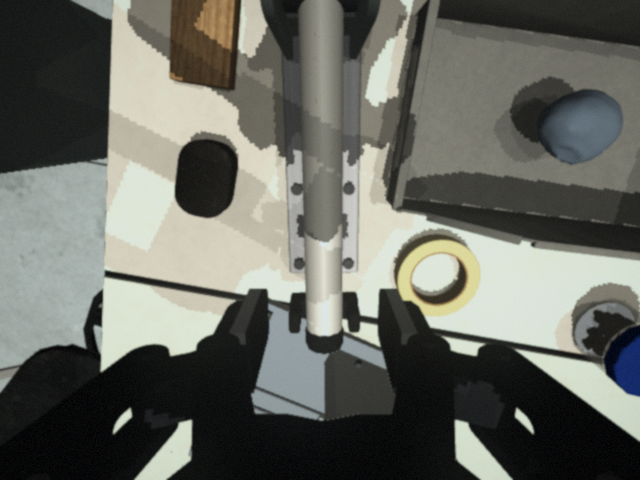

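View pics/s2.png

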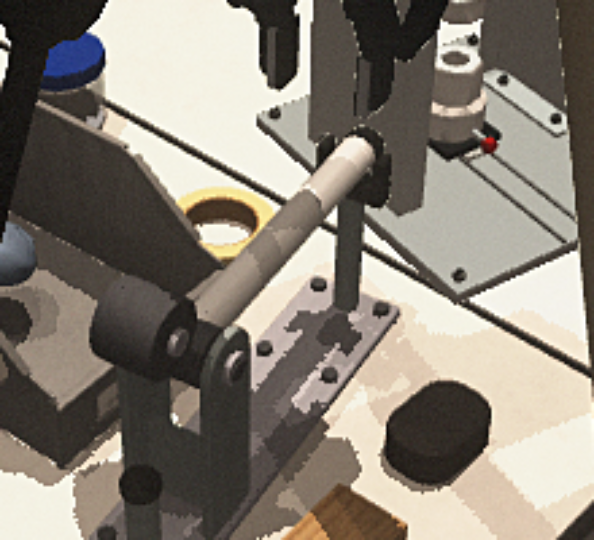

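The tube sits centred between the fingers, at column 323 in the wrist view, and its end cap is at row 345. I'll move 6 mm towards the hinge, go down and narrow the fingers to straddle the tube loosely.

```bash
python3 -m crank '[4.5,0.3,0,1.5,0, 4.5,0.3,0,1.5,0, 4.5,0,0,1.5,0, 4.5,0,0,1.5,0, 4.5,0,0,1.3,0, 3.4,0,0,0,0, 3.4,0,0,0,0, 3.4,0,0,0,0]'
python3 -m crank '[3.0,0,0,0,0, 2.9,0,0,0,0, 2.8,0,0,0,0, 2.7,0,0,0,0, 2.6,0,0,0,0, 2.6,0,0,0,0, 2.6,0,0,0,0, 2.6,0,0,0,0]'
python3 -m crank '[2.6,0,0.05,0,0, 2.6,0,0.05,0,0, 2.6,0,0.05,0,0, 2.6,0,0.05,0,0, 2.6,0,0,0,0, 2.6,0,0,0,0, 2.6,0,0,0,0, 2.6,0,0,0,0]'
```

```text
time_s: 5.15
position: [0.5079, -0.0489, 0.1104]
tool_rot: [[-0.192, 0.981, 0.002], [0.981, 0.192, -0.001], [-0.001, 0.002, -1.0]]
ft_force: [0.8, -0.1, -0.5]
grip_width: 0.0343
gripper_force: 0.0
time_s: 5.82
position: [0.5073, -0.0487, 0.1093]
tool_rot: [[-0.192, 0.981, -0.0], [0.981, 0.192, 0.0], [0.0, -0.0, -1.0]]
ft_force: [0.6, 0.2, -0.1]
grip_width: 0.026
gripper_force: 0.0
time_s: 6.48
position: [0.5093, -0.0484, 0.1093]
tool_rot: [[-0.192, 0.981, -0.0], [0.981, 0.192, 0.0], [0.0, -0.0, -1.0]]
ft_force: [0.0, -1.3, 0.1]
grip_width: 0.026
gripper_force: 0.0
```

```bash
python3 -m crank '[2.6,0,0.05,0,0, 2.6,0,0.05,0,0, 2.6,0,0,0,0, 2.6,0,0,0,0, 2.6,0,0,0,0, 2.6,0,0,0,0, 2.6,0,0,0,0, 2.6,0,0,0,0]'
python3 -m crank '[2.6,0,0.05,0,0, 2.6,0,0.05,0,0, 2.6,0,0,0,0, 2.6,0,0,0,0, 2.6,0,0,0,0, 2.6,0,0,0,0, 2.6,0,0,0,0, 2.6,0,0,0,0]'
```

```text
time_s: 7.15
position: [0.51, -0.0482, 0.1093]
tool_rot: [[-0.192, 0.981, -0.001], [0.981, 0.192, 0.0], [0.0, -0.001, -1.0]]
ft_force: [-3.3, -1.4, 2.7]
grip_width: 0.0262
gripper_force: 2.0
time_s: 7.82
position: [0.5102, -0.0481, 0.1092]
tool_rot: [[-0.192, 0.981, -0.003], [0.981, 0.192, -0.0], [0.0, -0.003, -1.0]]
ft_force: [-8.1, -3.5, 5.7]
grip_width: 0.0263
gripper_force: 4.4
```

```bash
python3 -m crank '[2.6,0,0,-0.2,0, 2.6,0,0,-0.3,0, 2.6,0,0,-0.3,0, 2.6,0,0,-0.3,0, 2.6,0.05,0,-0.3,0, 2.6,0.05,0,-0.3,0, 2.6,0.05,0,-0.3,0, 2.6,0.05,0,-0.3,0]'
python3 - <<'E'
from h import *
W=optics.get_image("scene");cv2.imwrite("pics/s3.png",cv2.resize(W["color"][130:350,230:450],None,fx=2.7,fy=2.7)[:,:,::-1]);print(env.observe()["ft_force"])
E
```

```text
time_s: 8.48
position: [0.5096, -0.0459, 0.1317]
tool_rot: [[-0.192, 0.981, -0.004], [0.981, 0.192, 0.0], [0.001, -0.003, -1.0]]
ft_force: [-7.0, -1.0, -0.9]
grip_width: 0.0261
gripper_force: 3.4
[-7.84776527 -2.2415859  -1.18908043]
```

View pics/s3.png

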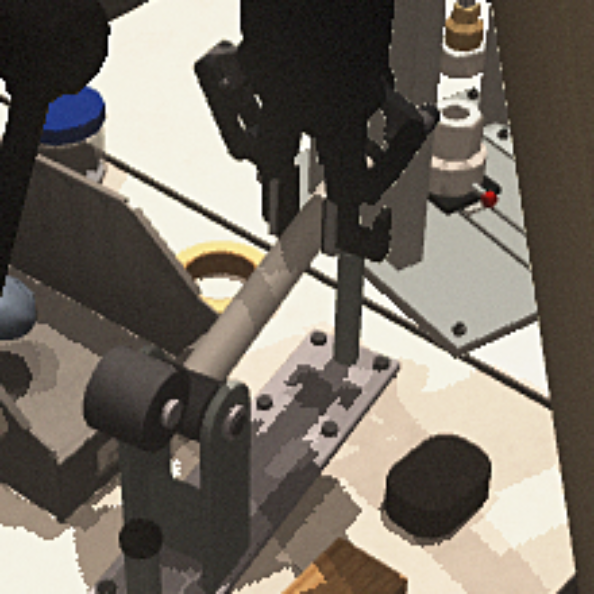

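The tube has risen off the fork (its end shows white behind the finger), and the tool carries about 1 N downward. I'll keep following the arc.

```bash
python3 -m crank '[2.6,0.08,0,-0.35,0, 2.6,0.08,0,-0.35,0, 2.6,0.08,0,-0.35,0, 2.6,0.08,0,-0.35,0, 2.6,0.1,0,-0.35,0, 2.6,0.1,0,-0.35,0, 2.6,0.1,0,-0.35,0, 2.6,0.1,0,-0.35,0]'
python3 -m crank '[2.6,0.14,0,-0.35,0, 2.6,0.14,0,-0.35,0, 2.6,0.16,0,-0.35,0, 2.6,0.16,0,-0.35,0, 2.6,0.18,0,-0.35,0, 2.6,0.18,0,-0.35,0, 2.6,0.2,0,-0.35,0, 2.6,0.2,0,-0.35,0]'
```

```text
time_s: 9.2
position: [0.5081, -0.0385, 0.1597]
tool_rot: [[-0.192, 0.981, -0.004], [0.981, 0.192, 0.001], [0.002, -0.004, -1.0]]
ft_force: [-6.7, 0.3, -1.6]
grip_width: 0.0262
gripper_force: 3.4
time_s: 9.87
position: [0.5054, -0.0251, 0.1876]
tool_rot: [[-0.192, 0.981, -0.005], [0.981, 0.192, 0.001], [0.002, -0.004, -1.0]]
ft_force: [-8.5, -0.4, -2.9]
grip_width: 0.0259
gripper_force: 3.8
```

```bash
python3 -m crank '[2.6,0.25,0,-0.36,0, 2.6,0.27,0,-0.36,0, 2.6,0.29,0,-0.36,0, 2.6,0.3,0,-0.36,0, 2.6,0.32,0,-0.36,0, 2.6,0.34,0,-0.36,0, 2.6,0.35,0,-0.36,0, 2.6,0.36,0,-0.36,0]'
python3 - <<'E'
from h import *
W=optics.get_image("scene");cv2.imwrite("pics/s4.png",cv2.resize(W["color"][80:350,230:450],None,fx=2.2,fy=2.2)[:,:,::-1]);print(env.observe()["ft_force"])
E
```

```text
time_s: 10.53
position: [0.5004, -0.0008, 0.2163]
tool_rot: [[-0.192, 0.981, -0.005], [0.981, 0.192, 0.001], [0.002, -0.005, -1.0]]
ft_force: [-9.1, 0.7, -2.8]
grip_width: 0.026
gripper_force: 4.4
[-10.18630595  -0.3065675   -1.72884796]
```

View pics/s4.png

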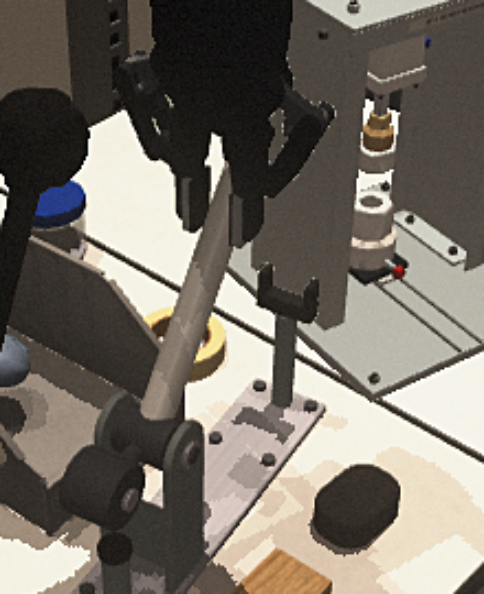

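The arm is at about 0.8 rad, held between the pads, with the fork empty. I'll carry it past the balance point.

```bash
python3 -m crank '[2.6,0.38,0,-0.32,0, 2.6,0.38,0,-0.32,0, 2.6,0.38,0,-0.3,0, 2.6,0.38,0,-0.3,0, 2.6,0.4,0,-0.28,0, 2.6,0.4,0,-0.26,0, 2.6,0.4,0,-0.24,0, 2.6,0.4,0,-0.22,0]'
python3 - <<'E'
from h import *
W=optics.get_image("scene");cv2.imwrite("pics/s5.png",cv2.resize(W["color"][80:350,230:450],None,fx=2.2,fy=2.2)[:,:,::-1])
E
```

```text
time_s: 11.25
position: [0.4941, 0.0299, 0.2385]
tool_rot: [[-0.192, 0.981, -0.006], [0.981, 0.192, 0.001], [0.002, -0.006, -1.0]]
ft_force: [-10.7, -1.8, -4.1]
grip_width: 0.0261
gripper_force: 5.3
```

View pics/s5.png

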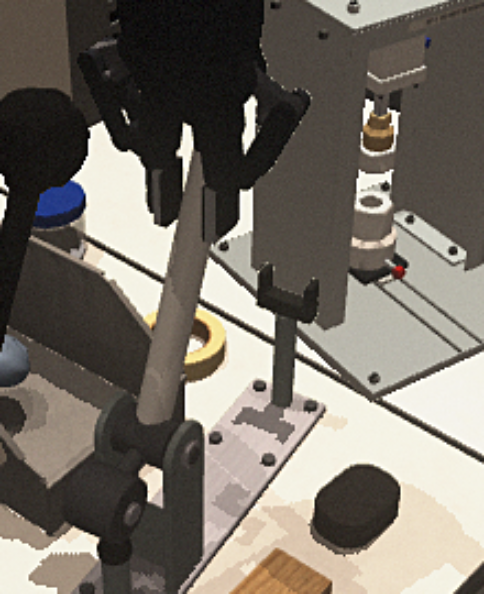

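The arm is at about 1.15 rad, past balance. I'll release sideways, open and go up.

```bash
python3 -m crank '[3.5,0,-0.15,0,0, 4.5,0,-0.15,-0.5,0, 5,0,0,-1.5,0, 5,0,0,-3,0, 5,0,0,-3,0, 5,0,0,-3,0, 5,0,0,-3,0, 5,0,0,-2,0]'
python3 -m crank '[5,-2,0,0,0, 5,-3,0,0,0, 5,-3,0,0,0, 5,-3,0,0,0, 5,-2,0,0,0, 5,0,0,0,0, 5,0,0,0,0, 5,0,0,0,0]'
python3 -m crank '[5,0,0,0,0, 5,0,0,0,0, 5,0,0,0,0, 5,0,0,0,0, 5,0,0,0,0, 5,0,0,0,0, 5,0,0,0,0, 5,0,0,0,0]'
python3 - <<'E'
from h import *
W=optics.get_image("scene");cv2.imwrite("pics/s6.png",W["color"][:,:,::-1])
T=optics.get_image("top")
for q in["earbud_case","wood_offcut_b","tape_roll"]:
    for n,p in(("s",W),("t",T)): print(q,n,[(np.array(l["at"])*[640,480]).round(1) for l in spotter.look_for(p,q)[:1]])
E
```

```text
time_s: 11.97
position: [0.4936, 0.0288, 0.4032]
tool_rot: [[-0.192, 0.981, 0.006], [0.981, 0.192, -0.001], [-0.002, 0.005, -1.0]]
ft_force: [0.7, -0.1, -0.2]
grip_width: 0.0501
gripper_force: 0.0
time_s: 12.63
position: [0.5182, -0.0983, 0.4]
tool_rot: [[-0.192, 0.981, 0.001], [0.981, 0.192, -0.0], [-0.0, 0.001, -1.0]]
ft_force: [0.0, 0.5, -0.9]
grip_width: 0.0499
gripper_force: 0.0
time_s: 13.3
position: [0.5182, -0.0988, 0.3995]
tool_rot: [[-0.192, 0.981, -0.0], [0.981, 0.192, 0.0], [0.0, -0.0, -1.0]]
ft_force: [-0.0, -0.9, -0.3]
grip_width: 0.0504
gripper_force: 0.0
earbud_case s [array([391.4, 307. ])]
earbud_case t []
wood_offcut_b s [array([350.7, 358.1])]
wood_offcut_b t [array([284. , 331.8])]
tape_roll s [array([320.7, 232.4])]
tape_roll t [array([402.3, 178.1])]
```

View pics/s6.png

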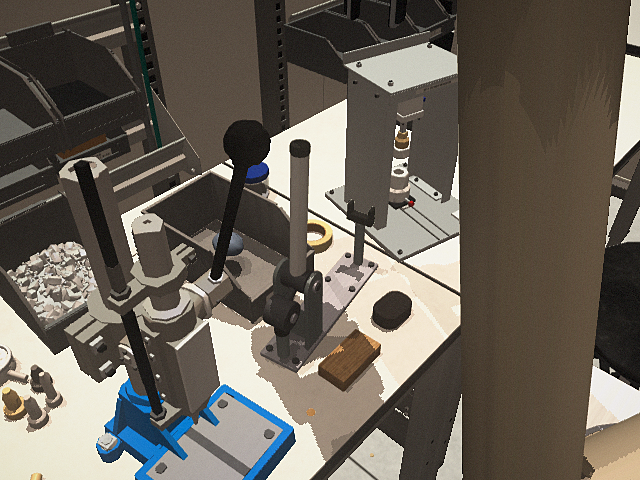

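The arm stands upright, with its end cap at (299,148) and the counterweight on its stop. The case at (391,308) and the offcut at (350,358) haven't moved. The tape roll looks the same too, with part of it hidden behind the arm. The robot is clear, so I'm handing in.

```bash
python3 -c "
from rig import env
print(env.close_job())"
```

```text
the job is handed in; nothing more can be done
None
```

I raised the barrier arm and it stayed up by itself against its stop, with the robot clear and the case, offcut and tape roll unmoved in the last picture; the job is handed in, no verdict shown. The tool can only point down, so I lifted the tube by friction with a light sideways push from one finger pad (wrist force about 11 N at most in the readings), not from directly underneath.

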